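# Slide the specimen case down the freshly painted in-feed lane

### The job

Push the flat grey specimen case with your fingers down the lane between the two low guide rails until it sits square against the stop bar at the far end, then back off. The rails have just been painted, so neither the case nor the robot may touch either of them; straighten and centre the case on the open end of the plate first. Only push the case, do not grip, lift or tip it, and leave the other things on the bench where they are.

Things in the scene. Friction and masses are not known exactly. Their poses are not given: they have to be found in the camera images.
- case: Specimen case: shut rigid grey plastic box with a black lid seam, 0.28 to 0.56 kg, 95 mm along its x, 110 mm along its y, 50 mm high. Origin: centre of its underside; z up. It starts on the open end of the lane plate before the rails, its x roughly along the lane (up to 0.25 rad askew), up to 25 mm off the centre line. It slides with ordinary friction and stays where left.
- lane: Lane, fixed to the bench at varying place and heading: aluminium plate 320 mm (x) by 190 mm (y), 5 mm thick. Origin: centre of its underside, on the bench. +x is the pushing direction, from the open end (x = -160 mm) to the stop; y = 0 is the centre line. Rails run from x = -20 to +148 mm, inner faces at y = -67 and +67 mm: 12 mm spare each side of a centred, square case.
- stop (a point): Middle of the stop bar's near face at its foot, on the plate: x = 148 mm, y = 0, z = 5 mm in the lane's frame. The stop is a dark steel bar across the lane's end, between the rails, 20 mm high above the plate. The case is home when its origin is 47.5 mm before this point (x = 100.5 mm in the lane's frame).
- rail_left: Left guide rail (lane's +y side), fixed: grey painted bar 168 mm long, 10 mm wide, 12 mm high, on the plate; its top is 17 mm above the bench, the case's top 55 mm: fingertips 20 to 50 mm above the bench push the case and pass over the rails. Origin: centre of its underside, at x = 64, y = +72 mm in the lane's frame; its x lies along the lane.
- rail_right: Right guide rail (the lane's -y side), the same as the left one, at x = 64 mm, y = -72 mm in the lane's frame.
- weight_1: Bystander: the larger brass weight with a knob, 36 mm across, 40 mm high, standing on the bench beside the right rail. Origin: centre of its underside.
- weight_3: Bystander: the small brass weight, 24 mm across, 26 mm high, standing on the bench just beyond the stop. Origin: centre of its underside.
- screwdriver_1: Bystander: red-handled screwdriver, 160 mm long, 26 mm high, lying on the bench beside the left rail. Origin: centre of its underside; its length is along its y.
- felt_tin: Bystander: round tin with a green lid, 66 mm across, 30 mm high, on the bench beyond the stop end of the lane. Origin: centre of its underside.

How it is judged (in metres and radians):
At the end, for the whole second after the job is handed in: The case lies flat and at rest on the plate, its far face within 5 mm of the stop bar, square to the lane within 0.06 rad, within 12 mm of the centre line, clear of both rails (x of case in the frame of lane above 0.0955 m and y of case in the frame of lane between -0.012 and 0.012 m and z of case in the frame of lane between 0.003 and 0.007 m and angle between the x axis of case and the x axis of lane, either way round below 0.06 rad and linear speed of case below 0.01 m/s); the robot touches nothing.
It fails at once if a guide rail is touched by the case, the robot or anything else (contact force between any of rail_left, rail_right and anything else above 0.2 N).
It fails at once if the case is lifted more than 8 mm off the plate, or falls off it (z of case in the frame of lane above 0.013 m or z of case in the frame of lane below 0.002 m).
It fails at once if the case is tipped more than 0.15 rad (angle between case's own z axis and vertical above 0.15 rad).
It fails at once if a bystander (weight, screwdriver or tin) is moved more than 10 mm (distance of any of weight_1, weight_3, screwdriver_1, felt_tin from where it was at the start of the episode above 0.01 m).
It also fails if it takes over 72 s, if anything falls off the work surface, if the arm or the gripper's body presses on something with over 40 N, if the wrist force passes 120 N, or if a joint passes its speed limit or range.

### The arm

A 6-joint arm with a two-finger parallel gripper is mounted at the origin on a cart in front of the work surface, level with it; the furniture and walls round the work are solid. World frame = base frame: x ahead of the robot, y to its left, z up, the work surface at z = 0. Lengths are in mm, angles in degrees, forces in N, time in s.
With the tool pointing down it reaches from about 225 to 725 mm from the base axis. Payload 3.1 kg.
Tool frame: the origin (TCP) lies midway between the tips of the shut fingers; the grasp point (between the pads) lies 19 mm behind it; x points along the fingers, y is the direction in which the jaws open and shut, and the axes are right-handed (so a half turn about x gives the same grasp; the last joint's range is limited). The gripper opens to 85 mm and grips with 20 to 120 N. Pads are 22 mm wide; open, the fingers measure 114 mm over their backs; the gripper's body (76 mm by 85 mm) begins 54 mm behind the grasp point. The pads swing forward as they close: fully open they stand 13 mm farther back than shut.
Start: joints at [-82.896, 2.75, 5.684, 92.934, 0, 82.678], TCP at [130.788, -508.441, 231.312] pointing down, gripper open.
Joint ranges: [-166.93, 166.93], [-56.73, 111.36], [-69.38, 81.34], [-121.58, 131.49], [-85.45, 84.26], [-180, 180]. Speed limits (degrees/s): [159.86, 159.86, 180, 180, 180, 180].

### API

Orientations are given as [roll, pitch, yaw] about the fixed x, y, z axes, in that order (R = Rz(yaw) Ry(pitch) Rx(roll)).
In Python, from cell import bot, optics, boxes_of, trace, landmark_of gives the robot as it stands. The module is installed in compiled form; this text tells all that it offers.
- The arm moves only by the tool apply_moves, never from a script. Its argument "motion" is a list of rows, each an object of numbers: "jaw": the opening, from 0 (shut) to 1 (fully open); "x", "y", "z": the shift along the world's x, y, z in m; "twist": the turn about the world's z in rad. A call has 1 to 12 rows; each row is the pose to reach, as a shift and turn from the pose commanded when the call began; what a row does not reach only later rows make up. A row lasts 1/8 s, in which the tool goes at most 62.5 mm and 10.7 degrees, less where a joint would pass 70% of its speed; a pose out of reach is approached as far as the arm can. A call with a gripper value outside its range is refused whole. The fingers move at their own pace and stop on an object; "squeeze" is the grip in N (left out, the last holds). Time passes only in rows, so rows that repeat a pose let the fingers close. It gives the time, the measured TCP pose, the force and the opening at its end, in the units of the state.
- bot.state(): the state, without advancing time (a new reading comes with each control period).
- optics.get_image(name): name is "side" or "top" or "wrist"; returns the picture (480x640x3 uint8, red, green, blue); there is no depth.
- optics.get_calibration(name): a dict with "fovy" (degrees; the focal length in pixels is half the picture's height over the tangent of half this angle, whatever the lens; pixels are square), "cx", "cy" (the principal point, pixels), "world_to_cam" (4x4, takes a point from world to camera coordinates). Camera axes: x right, y down, z forward; pixel columns grow to the right and rows downward; lengths in mm; the calibration is good to about 2 mm. The wrist camera is an equidistant fisheye: a pixel r from the principal point sees the ray r / f radians off the axis. A picture is of the moment at which its call begins: read the wrist's pose just before it. get_calibration takes no time and is no camera call; for the wrist camera it gives the pose at the moment of the call.
- bot.close_job(): hands the job in, once; it reports no verdict.
Trained networks look in the newest picture that a camera, given by its name, has taken for a name from the list of things; names that differ only in an ending like _2 or _b are one class to them, and where a whole thing is asked for, a point or a joint stands for the part that bears it (a point fixed in the world has none). Each returns a list of dicts, best first, with "confidence" (0 to 1); they miss things now and then, are a little off and sometimes report something else, mostly with a low value. They report only what shows in the picture. A call takes as long as a camera call.
- boxes_of(camera, label): "centre" ([x, y, z] in mm, in the coordinates of the camera as it stood for that picture, good to about 4 mm: the middle of the surface that is visible of it).
- trace(camera, label): "region" (480x640 bool, what is visible of it).
- landmark_of(camera, label): "centre" ([x, y, z] in mm, in the coordinates of the camera as it stood for that picture, good to about 4 mm: a listed point, or the origin of a listed thing).
The state is a dict: "time": time; "q": joint angles; "joint_vel": joint speeds; "joint_torque": joint torques, N m; "eef_pos": TCP position; "eef_rot": TCP orientation; "ft_force": force on the tool from outside, world axes, zero at the start; "wrist_torque": the same for the moment, N m; "opening": finger opening in mm.
Only numpy, scipy, OpenCV 4.12 (cv2) and the standard library are available. Lean on these libraries where they do the work, as an engineer would, in place of code of your own. Each camera call takes 0.05 s, during which the arm holds its last target.

## Working session

There is one attempt and no reset: what is moved stays moved. The work goes in short steps, Python scripts to look and compute and a tool call to move; the robot and the scene stay as the last step left them, time stands still between calls to the robot, and variables do not carry over. Pictures are saved under pics/ and viewed, and the job is handed in when it is done.

Besides the shell and the picture viewer there is one more tool, called after "Call:" by a JSON object that holds its "name" and its "arguments". apply_moves: Moves the arm, as the interface text tells. Its arguments: {"type":"object","properties":{"motion":{"type":"array","items":{"type":"object","properties":{"jaw":{"type":"number"},"x":{"type":"number"},"y":{"type":"number"},"z":{"type":"number"},"twist":{"type":"number"}}}},"squeeze":{"type":"number"}},"required":["motion"]}

```bash
mkdir -p pics
python3 - <<'E'
from cell import bot, optics, boxes_of, trace, landmark_of
import cv2,json,numpy as np
s=bot.state(); print(s['time'],s['eef_pos'],s['eef_rot'],s['opening'],s['ft_force'])
for c in ['top','side']:
    im=optics.get_image(c); cv2.imwrite(f'pics/{c}0.png',im[:,:,::-1])
    k=optics.get_calibration(c); print(c,k)
    T=np.linalg.inv(np.array(k['world_to_cam']))
    for n in ['case','lane','stop','rail_left','rail_right','weight_1','weight_3','screwdriver_1','felt_tin']:
        for d in landmark_of(c,n)[:2]:
            p=T@np.append(d['centre'],1); print(c,n,round(d['confidence'],2),p[:3].round(1))
E
```

```text
0.0 [ 130.71183905 -507.84301005  230.14715626] [-97.04877056  89.86883584  97.37681357] 85.33859491400426 [0.31769417 0.25989884 0.43883771]
top {'fovy': 48.77246157251043, 'cx': 315.05565696203524, 'cy': 242.6084031676586, 'world_to_cam': array([[-1.53861245e-02, -9.99677093e-01, -2.02231959e-02,
        -1.35872986e+02],
       [-9.96563539e-01,  1.69782906e-02, -8.10731157e-02,
         4.95912339e+02],
       [ 8.13902919e-02,  1.89062986e-02, -9.96502972e-01,
         8.72268705e+02],
       [ 0.00000000e+00,  0.00000000e+00,  0.00000000e+00,
         1.00000000e+00]])}
top case 0.77 [ 492.5 -323.7    4.8]
top lane 0.87 [ 481.1 -229.2   -2.5]
top stop 0.89 [443.9 -87.7   2.8]
top stop 0.65 [ 491.1 -324.8    0.6]
top rail_left 0.79 [ 395.4 -189.6    1.3]
top rail_right 0.93 [ 539.9 -152.6   -1. ]
top weight_1 0.96 [ 595.5 -211.    -3.2]
top weight_1 0.61 [405.5 -28.3  -2.6]
top weight_3 0.96 [ 595.5 -211.    -3.2]
top weight_3 0.61 [405.5 -28.3  -2.6]
top screwdriver_1 0.95 [ 348.6 -204.6   -1.6]
top felt_tin 0.58 [496.6  -9.2  -2.1]
side {'fovy': 50.48897805470021, 'cx': 320.34926525591476, 'cy': 241.1375173845748, 'world_to_cam': array([[-9.93285122e-01, -1.15669936e-01, -2.26530684e-03,
         4.53427730e+02],
       [-5.20592025e-02,  4.64359419e-01, -8.84115473e-01,
         1.16282458e+02],
       [ 1.03317496e-01, -8.78060816e-01, -4.67262987e-01,
         6.58783610e+02],
       [ 0.00000000e+00,  0.00000000e+00,  0.00000000e+00,
         1.00000000e+00]])}
side case 0.9 [ 489.2 -324.2    6.1]
side lane 0.85 [ 482.1 -225.2    3. ]
side stop 0.86 [445.5 -84.3   3.8]
side rail_left 0.66 [ 398.1 -185.4    4.6]
side rail_right 0.75 [ 537.7 -146.6    3.6]
side weight_1 0.73 [408.7 -30.8  -2.6]
side weight_1 0.18 [ 399.  -184.9    3.2]
side weight_3 0.73 [408.7 -30.8  -2.6]
side weight_3 0.18 [ 399.  -184.9    3.2]
side screwdriver_1 0.8 [ 352.8 -204.4   -2.9]
side felt_tin 0.84 [497.2  -9.1  -2.9]
```

View pics/top0.png

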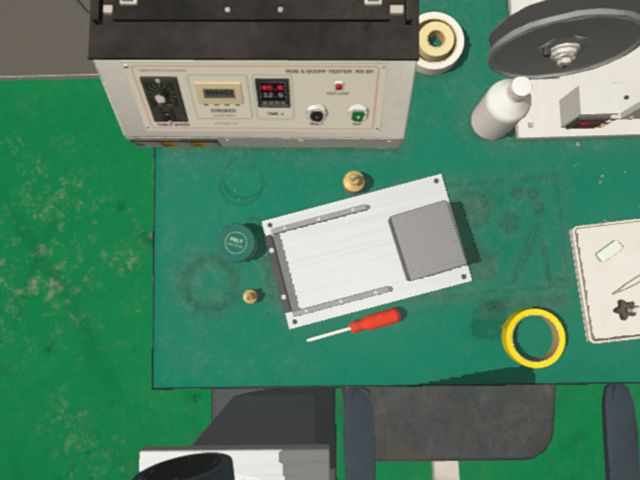

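View pics/side0.png

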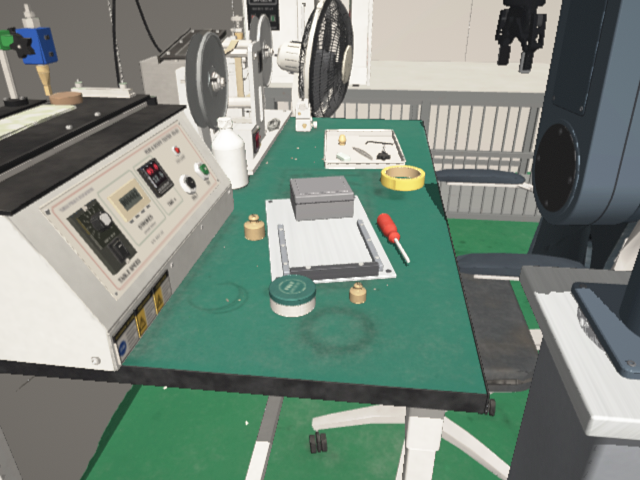

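```bash
cat > h.py <<'E'
from cell import bot, optics, boxes_of, trace, landmark_of
import cv2,numpy as np
from scipy.optimize import minimize
from scipy.spatial.transform import Rotation as Ro
def proj(k,P):
    W=np.array(k['world_to_cam']); f=240/np.tan(np.radians(k['fovy']/2))
    c=P@W[:3,:3].T+W[:3,3]; return c[:,:2]/c[:,2:]*f+[k['cx'],k['cy']]
def box(p,lx,ly,z0,z1):
    x,y,t=p; c,s=np.cos(t),np.sin(t)
    return np.array([[x+c*a-s*b,y+s*a+c*b,z] for a in(-lx/2,lx/2) for b in(-ly/2,ly/2) for z in(z0,z1)])
def sil(k,P,S=4):
    m=np.zeros((480*S,640*S),np.uint8)
    h=cv2.convexHull(proj(k,P).astype(np.float32)).reshape(-1,2)
    cv2.fillConvexPoly(m,np.round((h+.5)*S*16-8).astype(np.int32),1,shift=4); return m
def fit(k,mask,p0,lx,ly,z0,z1,S=4):
    M=cv2.resize(mask.astype(np.float32),None,fx=S,fy=S,interpolation=cv2.INTER_LINEAR)>.5
    def c(v):
        m=sil(k,box([v[0],v[1],v[2]/100],lx,ly,z0,z1),S)>0
        return (m^M).sum()/M.sum()
    v0=np.array([p0[0],p0[1],p0[2]*100]); 
    for st in (8,2):
        r=minimize(c,v0,method='Nelder-Mead',options=dict(initial_simplex=np.vstack([v0]+[v0+st*e for e in np.eye(3)]),xatol=.02,fatol=1e-5)); v0=r.x
    return np.array([v0[0],v0[1],v0[2]/100]),r.fun
def hull(m):
    n,l,s,_=cv2.connectedComponentsWithStats(m.astype(np.uint8)); m=(l==1+np.argmax(s[1:,4])).astype(np.uint8)
    c,_=cv2.findContours(m,0,2); o=np.zeros_like(m); cv2.fillConvexPoly(o,cv2.convexHull(max(c,key=cv2.contourArea)),1); return o>0
def rel(L,C):
    d=C[:2]-L[:2]; c,s=np.cos(L[2]),np.sin(L[2]); return np.array([c*d[0]+s*d[1],-s*d[0]+c*d[1],C[2]-L[2]])
def l2w(L,x,y):
    c,s=np.cos(L[2]),np.sin(L[2]); return L[:2]+np.array([c*x-s*y,s*x+c*y])
def st():
    s=bot.state(); R=Ro.from_euler('xyz',s['eef_rot'],degrees=True).as_matrix()
    print('t',round(s['time'],2),'tcp',s['eef_pos'].round(1),'xaxis',R[:,0].round(3),'jaw yaw',np.degrees(np.arctan2(R[1,1],R[0,1])).round(2),'F',s['ft_force'].round(1),'op',round(s['opening'],1),'q',np.round(s['q'],0)); return s
E
python3 - <<'E'
from h import *
s=st()
for c in ['top','side']:
    im=optics.get_image(c);k=optics.get_calibration(c)
    mc=trace(c,'case')[0]['region']; ml=trace(c,'lane')[0]['region']
    print(c,mc.sum(),ml.sum())
    C,e1=fit(k,mc,[490,-324,1.83],95,110,5,55)
    L,e2=fit(k,hull(ml|mc) if c=='top' else ml|mc,[481,-228,1.83],320,190,0,5)
    print('case',C.round(3),e1,'lane',L.round(3),e2,'rel',rel(L,C).round(3))
    v=im[:,:,::-1].copy()
    for P in (box(C,95,110,5,55),box(L,320,190,0,5)):
        cv2.polylines(v,[np.round(cv2.convexHull(proj(k,P).astype(np.float32))).astype(np.int32)],True,(0,0,255),1)
    y0,x0=(150,200) if c=='top' else (150,220)
    cv2.imwrite(f'pics/fit_{c}.png',cv2.resize(v[y0:y0+200,x0:x0+280],None,fx=2.8,fy=2.8))
    m=(ml.astype(np.uint8)*120+mc*100); cv2.imwrite(f'pics/m_{c}.png',m)
E
```

```text
t 1.0 tcp [ 130.8 -508.4  231.3] xaxis [-0.  0. -1.] jaw yaw -75.57 F [ 0.2  0.1 -0.2] op 85.2 q [-83.   3.   6.  93.  -0.  83.]
top 731 16584
case [ 498.672 -157.411    0.837] 6.511892539356605 lane [ 480.287 -229.856    1.814] 0.01528154701065567 rel [ 65.896 -35.27   -0.977]
side 2540 517
case [ 493.983 -320.666    1.831] 0.057904321291465694 lane [ 481.644 -446.845    1.755] 1.0377474235236381 rel [ 1.21784e+02 -3.52410e+01  7.60000e-02][ WARN:0@7.463] global loadsave.cpp:1063 imwrite_ Unsupported depth image for selected encoder is fallbacked to CV_8U.
```

Run:
```python
from h import *
for c in ['top','side']:
    im=optics.get_image(c);k=optics.get_calibration(c)
    for n in ['case','lane']:
        for i,d in enumerate(trace(c,n)):
            m=d['region']; ys,xs=np.nonzero(m); print(c,n,i,round(d['confidence'],2),m.sum(),xs.min(),xs.max(),ys.min(),ys.max())
            np.save(f'm_{c}_{n}_{i}.npy',m)
```

```text
top case 0 0.75 4241 388 465 200 279
top lane 0 0.97 16779 263 471 174 326
side case 0 0.69 2561 290 353 176 220
side case 1 0.57 460 243 264 215 240
side lane 0 0.7 7542 266 395 197 284
```

View pics/fit_top.png

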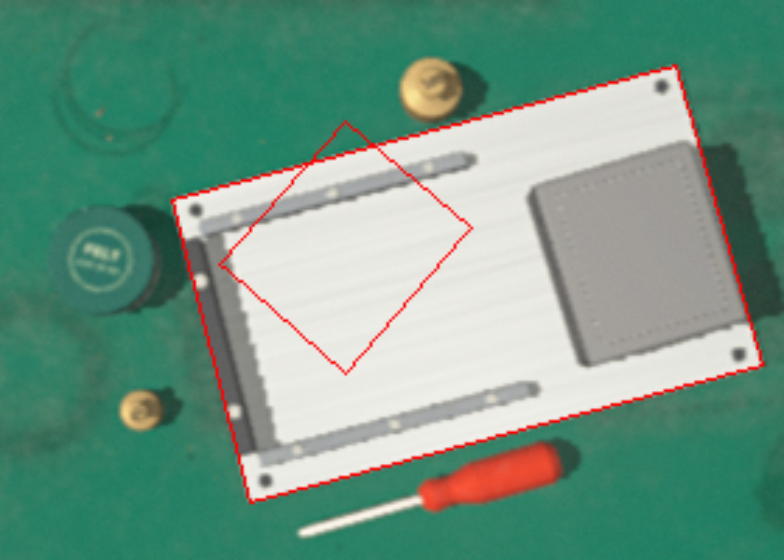

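```bash
cat >> h.py <<'E'
LANE={}
import os,json
if os.path.exists('lane.json'): LANE=json.load(open('lane.json'))
def look(tag,cams=('top','side'),p0=None):
    out=[]
    for c in cams:
        im=optics.get_image(c);k=optics.get_calibration(c); L=np.array(LANE[c])
        ds=[d for d in trace(c,'case') if d['region'].sum()>1500]
        v=im[:,:,::-1].copy()
        if ds:
            m=ds[0]['region']
            # seed: landmark
            ys,xs=np.nonzero(m)
            best=None
            seed=p0 if p0 is not None else [490,-324,1.83]
            C,e=fit(k,m,seed,95,110,5,55)
            print(c,'case',C.round(3),'err',round(e,3),'rel',rel(L,C).round(3)); out.append(C)
            cv2.polylines(v,[np.round(cv2.convexHull(proj(k,box(C,95,110,5,55)).astype(np.float32))).astype(np.int32)],True,(0,0,255),1)
        cv2.polylines(v,[np.round(cv2.convexHull(proj(k,box(L,320,190,0,5)).astype(np.float32))).astype(np.int32)],True,(255,0,0),1)
        y0,x0=(150,200) if c=='top' else (150,220)
        cv2.imwrite(f'pics/{tag}_{c}.png',cv2.resize(v[y0:y0+200,x0:x0+280],None,fx=2.8,fy=2.8))
    return out
E
python3 - <<'E'
from h import *
import json
D={}
for c in ['top','side']:
    k=optics.get_calibration(c)
    mc=np.load(f'm_{c}_case_0.npy');ml=np.load(f'm_{c}_lane_0.npy')
    if c=='top': m=hull(ml|mc)
    else: m=ml|mc  # case hides far edge
    if c=='top':
        L,e=fit(k,m,[481,-228,1.83],320,190,0,5)
    else:
        # joint: union silhouette with case
        C,_=fit(k,mc,[490,-324,1.83],95,110,5,55)
        M=hull(ml)|mc|ml; sc=sil(k,box(C,95,110,5,55),1)>0
        M=(ml|mc).astype(np.uint8); M=cv2.morphologyEx(M,cv2.MORPH_CLOSE,np.ones((9,9),np.uint8))>0
        def f(v): 
            a=(sil(k,box([v[0],v[1],v[2]/100],320,190,0,5),4)>0)|(sil(k,box(C,95,110,5,55),4)>0)
            return (a^(cv2.resize(M.astype(np.float32),None,fx=4,fy=4)>.5)).sum()/M.sum()/16
        v0=np.array([481,-228,182.])
        for s_ in (8,2):
            r=minimize(f,v0,method='Nelder-Mead',options=dict(initial_simplex=np.vstack([v0]+[v0+s_*e for e in np.eye(3)]),xatol=.02,fatol=1e-5)); v0=r.x
        L=np.array([v0[0],v0[1],v0[2]/100]); e=r.fun
    print(c,L,e); D[c]=list(L)
json.dump(D,open('lane.json','w'))
import h; h.LANE.update(D)
look('a')
E
```

```text
top [ 480.76073662 -230.57820121    1.81167516] 0.02154584358492986
side [ 482.27910715 -226.42821065    1.81087624] 0.06128154379020287
top case [ 492.716 -327.724    1.841] err 0.025 rel [-9.7193e+01  1.1565e+01  2.9000e-02]
side case [ 493.545 -321.784    1.812] err 0.094 rel [-9.5300e+01  1.1731e+01  1.0000e-03]
```

View pics/a_top.png

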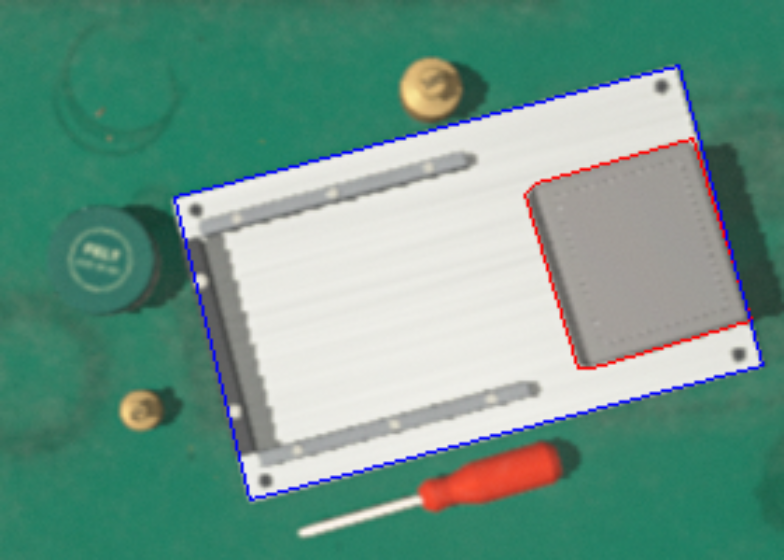

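View pics/a_side.png

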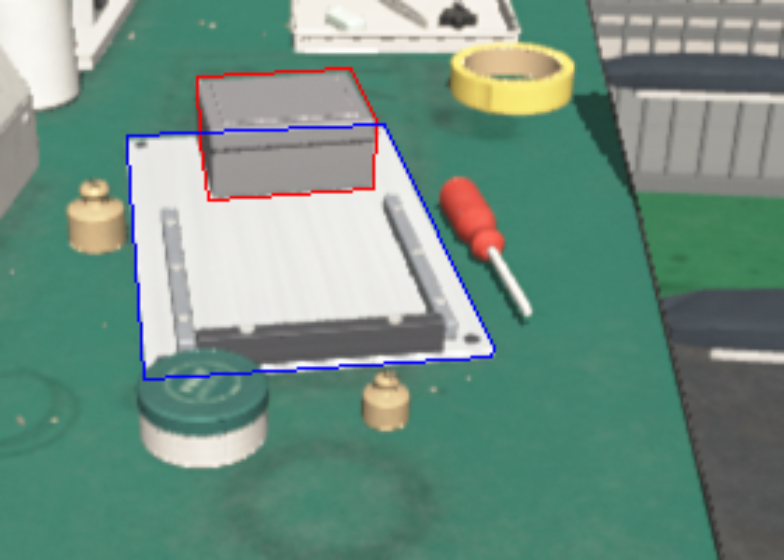

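Run:
```python
from h import *
L=np.array([481.5,-228.5,1.811])
s=st()
for x,y in [(-97,105),(-97,82),(-97,66),(-190,0),(-165,0),(41.5,0)]:
    w=l2w(L,x,y); print(x,y,w.round(1),'shift',(w-s['eef_pos'][:2]).round(1))
print(np.degrees(L[2])-180)
print('unit x',np.cos(L[2]),np.sin(L[2]))
```

```text
t 1.8 tcp [ 130.8 -508.4  231.3] xaxis [-0.  0. -1.] jaw yaw -75.57 F [0.2 0.1 0.6] op 85.4 q [-83.   3.   6.  93.  -0.  83.]
-97 105 [ 402.6 -347.7] shift [271.8 160.7]
-97 82 [ 424.9 -342.2] shift [294.1 166.2]
-97 66 [ 440.5 -338.4] shift [309.7 170. ]
-190 0 [ 526.7 -413. ] shift [395.9  95.4]
-165 0 [ 520.8 -388.8] shift [390.  119.7]
41.5 0 [ 471.6 -188.2] shift [340.8 320.2]
-76.23734330180791
unit x -0.23790045701406126 0.9712895410496815
```

Call:
{"name": "apply_moves", "arguments": {"motion": [{"x": 0.05, "y": 0.03, "z": 0, "twist": -0.012, "jaw": 0.6}, {"x": 0.1, "y": 0.06, "z": 0, "twist": -0.012, "jaw": 0.6}, {"x": 0.15, "y": 0.09, "z": 0, "twist": -0.012, "jaw": 0.6}, {"x": 0.2, "y": 0.12, "z": 0, "twist": -0.012, "jaw": 0.6}, {"x": 0.25, "y": 0.15, "z": 0, "twist": -0.012, "jaw": 0.6}, {"x": 0.272, "y": 0.161, "z": -0.02, "twist": -0.012, "jaw": 0.6}, {"x": 0.272, "y": 0.161, "z": -0.07, "twist": -0.012, "jaw": 0.6}, {"x": 0.272, "y": 0.161, "z": -0.12, "twist": -0.012, "jaw": 0.6}, {"x": 0.272, "y": 0.161, "z": -0.15, "twist": -0.012, "jaw": 0.6}, {"x": 0.272, "y": 0.161, "z": -0.15, "twist": -0.012, "jaw": 0.6}]}}

```text
time: 3.05
eef_pos: [400.8, -345.2, 78.0]
eef_rot: [-61.7, 89.6, 132.0]
ft_force: [-0.8, 1.2, 0.0]
opening: 51.4
```

Run:
```python
from h import *
st(); look('b')
im=optics.get_image('wrist'); cv2.imwrite('pics/b_wrist.png',im[:,:,::-1])
```

```text
t 3.05 tcp [ 400.8 -345.2   78. ] xaxis [-0.005  0.005 -1.   ] jaw yaw -76.25 F [-0.8  1.2  0. ] op 51.4 q [-48.   5.  -9.  76.  -0. 118.]
top case [ 493.033 -328.223    1.85 ] err 0.03 rel [-9.7754e+01  1.1376e+01  3.9000e-02]
side case [ 493.661 -320.666    1.836] err 0.044 rel [-9.4242e+01  1.1352e+01  2.5000e-02]
```

View pics/b_side.png

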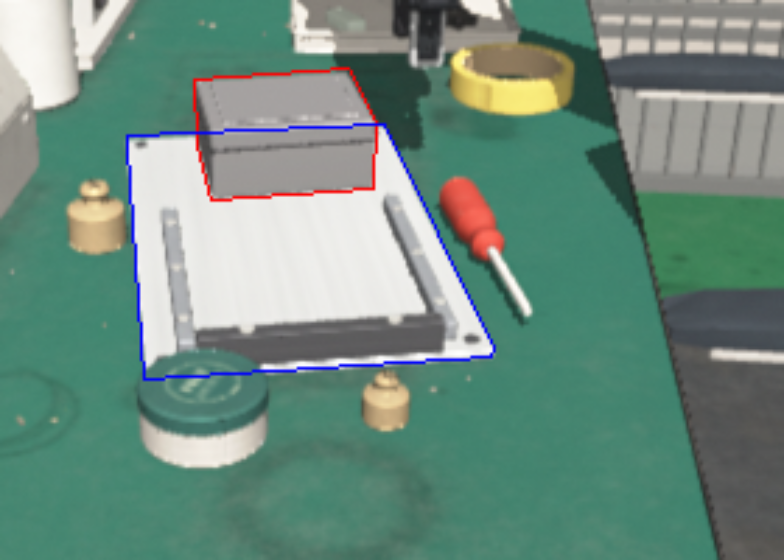

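View pics/b_wrist.png

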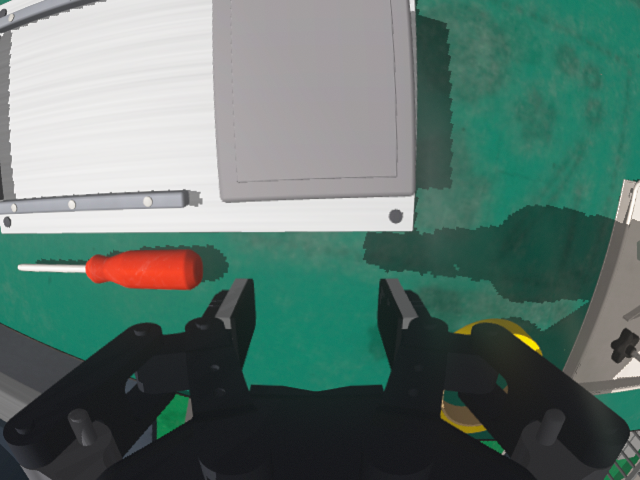

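View pics/b_top.png

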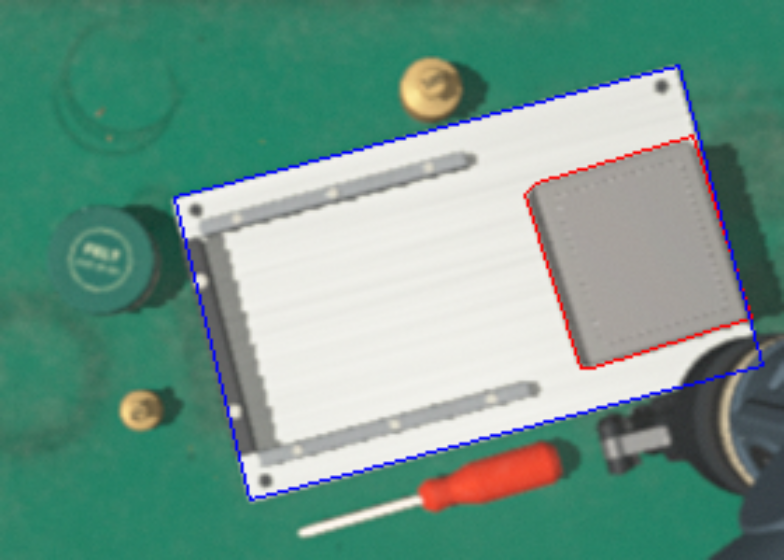

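Call:
{"name": "apply_moves", "arguments": {"motion": [{"x": 0, "y": 0, "z": -0.03, "twist": 0}, {"x": 0, "y": 0, "z": -0.056, "twist": 0}, {"x": 0, "y": 0, "z": -0.056, "twist": 0}, {"x": 0.01, "y": 0.0025, "z": -0.056, "twist": 0}, {"x": 0.018, "y": 0.0045, "z": -0.056, "twist": 0}, {"x": 0.022, "y": 0.0055, "z": -0.056, "twist": 0}, {"x": 0.025, "y": 0.006, "z": -0.056, "twist": 0}, {"x": 0.028, "y": 0.007, "z": -0.056, "twist": 0}, {"x": 0.031, "y": 0.0077, "z": -0.056, "twist": 0}, {"x": 0.034, "y": 0.0084, "z": -0.056, "twist": 0}, {"x": 0.034, "y": 0.0084, "z": -0.056, "twist": 0}]}}

```text
schema error: expected keys jaw, x, y, z, twist
```

Run:
```python
from h import *
st(); look('c')
im=optics.get_image('wrist'); cv2.imwrite('pics/c_wrist.png',im[:,:,::-1])
```

```text
t 3.3 tcp [ 404.  -348.9   83.9] xaxis [ 0.003 -0.003 -1.   ] jaw yaw -76.26 F [-1.1  0.6  0.6] op 51.4 q [-48.   5.  -9.  76.   0. 118.]
top case [ 493.128 -327.739    1.829] err 0.044 rel [-9.7306e+01  1.1168e+01  1.8000e-02]
side case [ 493.524 -321.347    1.827] err 0.068 rel [-9.4870e+01  1.1647e+01  1.7000e-02]
```

View pics/c_wrist.png

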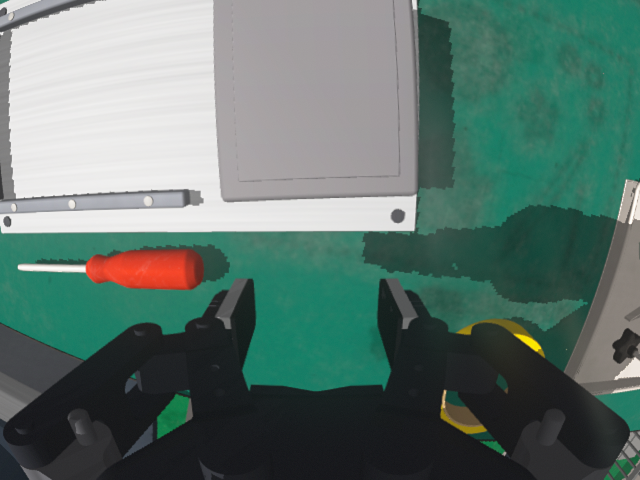

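View pics/c_side.png

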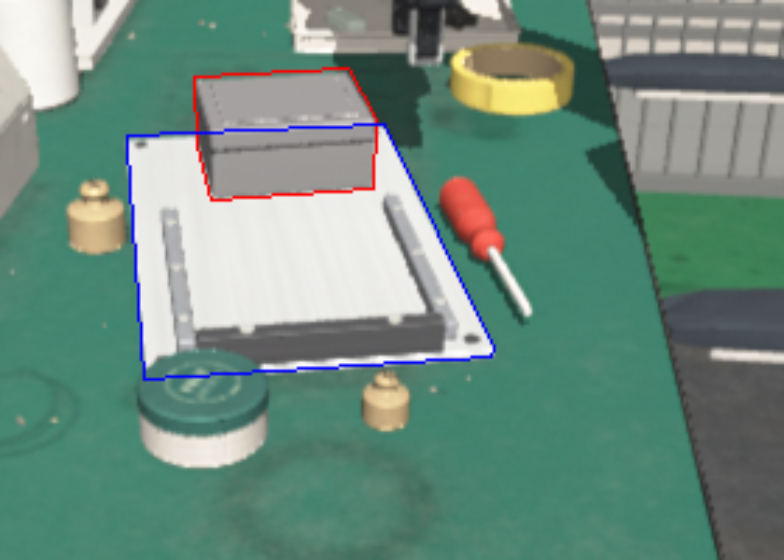

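Call:
{"name": "apply_moves", "arguments": {"motion": [{"jaw": 0.6, "x": 0, "y": 0, "z": -0.03, "twist": 0}, {"jaw": 0.6, "x": 0, "y": 0, "z": -0.056, "twist": 0}, {"jaw": 0.6, "x": 0, "y": 0, "z": -0.056, "twist": 0}, {"jaw": 0.6, "x": 0.01, "y": 0.0025, "z": -0.056, "twist": 0}, {"jaw": 0.6, "x": 0.018, "y": 0.0045, "z": -0.056, "twist": 0}, {"jaw": 0.6, "x": 0.022, "y": 0.0055, "z": -0.056, "twist": 0}, {"jaw": 0.6, "x": 0.025, "y": 0.006, "z": -0.056, "twist": 0}, {"jaw": 0.6, "x": 0.028, "y": 0.007, "z": -0.056, "twist": 0}, {"jaw": 0.6, "x": 0.031, "y": 0.0077, "z": -0.056, "twist": 0}, {"jaw": 0.6, "x": 0.034, "y": 0.0084, "z": -0.056, "twist": 0}, {"jaw": 0.6, "x": 0.034, "y": 0.0084, "z": -0.056, "twist": 0}]}}

```text
time: 4.92
eef_pos: [436.8, -339.2, 25.3]
eef_rot: [64.1, 90.0, -102.1]
ft_force: [-3.2, -0.6, 2.4]
opening: 51.2
```

Run:
```python
from h import *
st(); look('d')
im=optics.get_image('wrist'); cv2.imwrite('pics/d_wrist.png',im[:,:,::-1])
```

```text
t 4.92 tcp [ 436.8 -339.2   25.3] xaxis [-0. -0. -1.] jaw yaw -76.29 F [-3.2 -0.6  2.4] op 51.2 q [-45.  10. -10.  70.  -0. 122.]
top case [ 501.877 -326.441    1.811] err 0.218 rel [-9.8132e+01  2.3620e+00 -1.0000e-03]
side case [ 502.804 -318.467    1.772] err 0.077 rel [-9.428e+01  1.948e+00 -3.900e-02]
```

View pics/d_wrist.png

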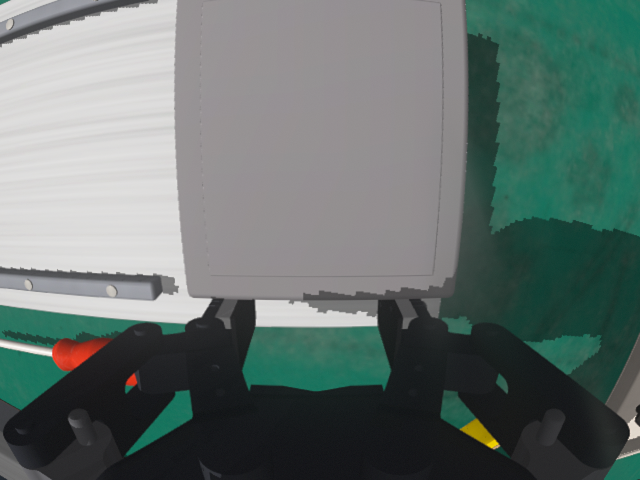

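View pics/d_side.png

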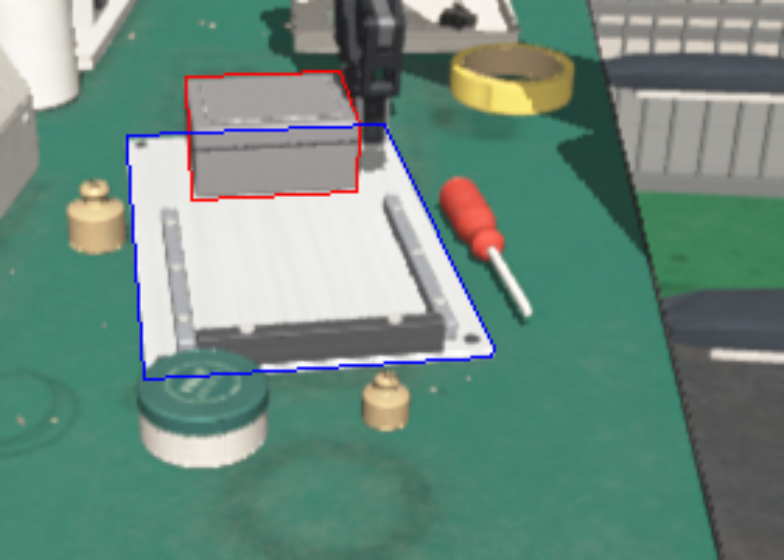

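Call:
{"name": "apply_moves", "arguments": {"motion": [{"jaw": 0.6, "x": 0.001, "y": 0.0003, "z": 0, "twist": 0}, {"jaw": 0.6, "x": 0.002, "y": 0.0005, "z": 0, "twist": 0}, {"jaw": 0.6, "x": 0.002, "y": 0.0005, "z": 0, "twist": 0}, {"jaw": 0.6, "x": -0.004, "y": -0.001, "z": 0, "twist": 0}, {"jaw": 0.6, "x": -0.02, "y": -0.005, "z": 0, "twist": 0}, {"jaw": 0.6, "x": -0.02, "y": -0.005, "z": 0.04, "twist": 0}, {"jaw": 0.6, "x": -0.02, "y": -0.005, "z": 0.08, "twist": 0}, {"jaw": 0.6, "x": -0.02, "y": -0.005, "z": 0.1, "twist": 0}]}}

```text
time: 6.18
eef_pos: [417.2, -344.9, 128.0]
eef_rot: [134.9, 89.8, -31.3]
ft_force: [0.6, 0.0, -0.4]
opening: 51.3
```

Call:
{"name": "apply_moves", "arguments": {"motion": [{"jaw": 0.7, "x": 0.01, "y": -0.02, "z": 0, "twist": 0.17}, {"jaw": 0.7, "x": 0.02, "y": -0.04, "z": 0, "twist": 0.35}, {"jaw": 0.7, "x": 0.04, "y": -0.06, "z": 0, "twist": 0.52}, {"jaw": 0.7, "x": 0.06, "y": -0.078, "z": 0, "twist": 0.7}, {"jaw": 0.7, "x": 0.08, "y": -0.078, "z": 0, "twist": 0.87}, {"jaw": 0.7, "x": 0.1, "y": -0.078, "z": 0, "twist": 1.05}, {"jaw": 0.7, "x": 0.112, "y": -0.078, "z": 0, "twist": 1.22}, {"jaw": 0.7, "x": 0.112, "y": -0.078, "z": 0, "twist": 1.4}, {"jaw": 0.7, "x": 0.112, "y": -0.078, "z": 0, "twist": 1.571}, {"jaw": 0.7, "x": 0.112, "y": -0.078, "z": 0, "twist": 1.571}, {"jaw": 0.7, "x": 0.112, "y": -0.078, "z": 0, "twist": 1.571}]}}

```text
time: 7.55
eef_pos: [528.4, -422.1, 125.2]
eef_rot: [151.0, 90.0, 74.6]
ft_force: [0.6, 0.2, 0.5]
opening: 60.1
```

Run:
```python
from h import *
s=st(); print(rel(np.array([481.5,-228.5,1.811]),np.append(s['eef_pos'][:2],0)))
look('e');look('e2',p0=[503,-320,1.8])
im=optics.get_image('wrist'); cv2.imwrite('pics/e_wrist.png',im[:,:,::-1])
```

```text
t 7.55 tcp [ 528.4 -422.1  125.2] xaxis [ 0.  0. -1.] jaw yaw 13.6 F [0.6 0.2 0.5] op 60.1 q [-44.  26.  21.  85.   0.  32.]
[-199.20003872    0.49589004   -1.811     ]
top case [ 503.504 -326.17     1.815] err 0.037 rel [-9.8257e+01  7.1800e-01  4.0000e-03]
side case [ 504.538 -314.906    1.784] err 0.052 rel [-9.1233e+01 -5.8300e-01 -2.7000e-02]
top case [ 503.829 -326.309    1.819] err 0.031 rel [-9.847e+01  4.350e-01  7.000e-03]
side case [ 505.158 -318.402    1.795] err 0.047 rel [-9.4776e+01 -3.5300e-01 -1.6000e-02]
```

View pics/e_wrist.png

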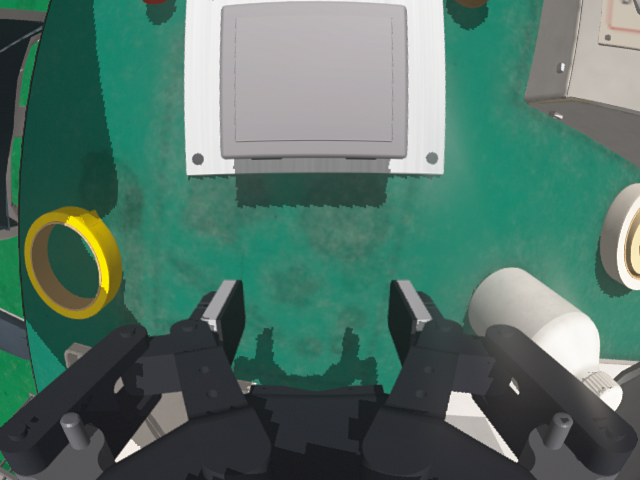

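View pics/e_side.png

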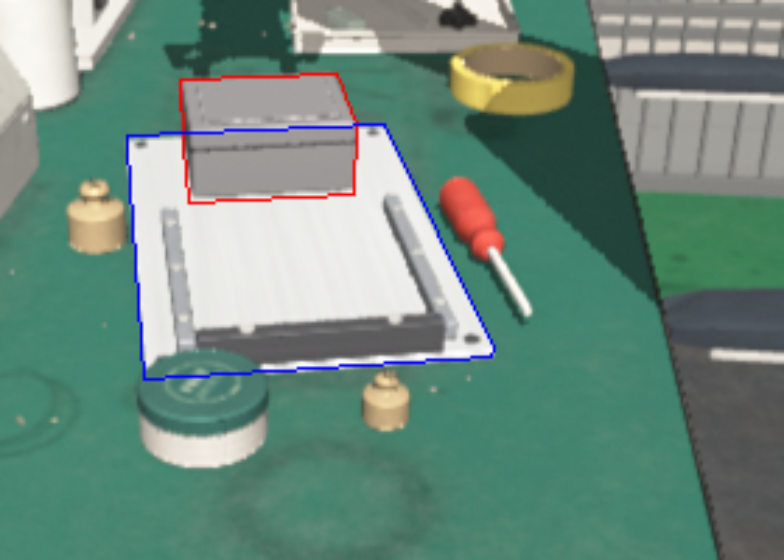

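View pics/e_top.png

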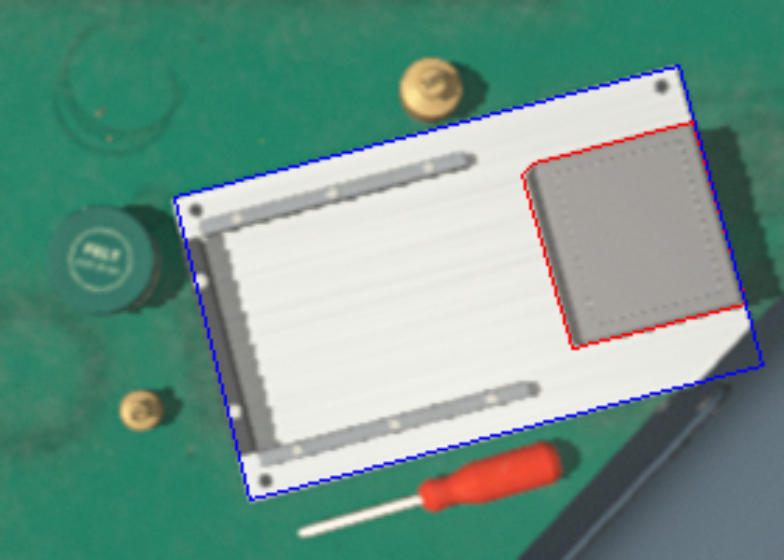

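Call:
{"name": "apply_moves", "arguments": {"motion": [{"jaw": 0.7, "x": 0, "y": 0, "z": -0.05, "twist": 0}, {"jaw": 0.7, "x": 0, "y": 0, "z": -0.1, "twist": 0}, {"jaw": 0.7, "x": 0, "y": 0, "z": -0.1, "twist": 0}, {"jaw": 0.7, "x": -0.0048, "y": 0.0194, "z": -0.1, "twist": 0}, {"jaw": 0.7, "x": -0.0083, "y": 0.034, "z": -0.1, "twist": 0}, {"jaw": 0.7, "x": -0.01, "y": 0.0408, "z": -0.1, "twist": 0}, {"jaw": 0.7, "x": -0.0114, "y": 0.0466, "z": -0.1, "twist": 0}, {"jaw": 0.7, "x": -0.0128, "y": 0.0524, "z": -0.1, "twist": 0}, {"jaw": 0.7, "x": -0.0143, "y": 0.0583, "z": -0.1, "twist": 0}, {"jaw": 0.7, "x": -0.0157, "y": 0.0641, "z": -0.1, "twist": 0}, {"jaw": 0.7, "x": -0.0167, "y": 0.068, "z": -0.1, "twist": 0}, {"jaw": 0.7, "x": -0.0167, "y": 0.068, "z": -0.1, "twist": 0}]}}

```text
time: 9.5
eef_pos: [513.7, -356.4, 27.7]
eef_rot: [25.5, 89.6, -50.8]
ft_force: [1.7, -5.4, 3.8]
opening: 59.5
```

Run:
```python
from h import *
s=st(); print(rel(np.array([481.5,-228.5,1.811]),np.append(s['eef_pos'][:2],0)))
look('f',p0=[497,-297,1.82]);look('f2',p0=[495,-290,1.8])
im=optics.get_image('wrist'); cv2.imwrite('pics/f_wrist.png',im[:,:,::-1])
```

```text
t 9.5 tcp [ 513.7 -356.4   27.7] xaxis [ 0.004 -0.005 -1.   ] jaw yaw 13.71 F [ 1.7 -5.4  3.8] op 59.5 q [-41.  20.   2.  72.  -0.  35.]
[-131.88781681   -0.86341848   -1.811     ]
top case [ 498.799 -301.457    1.807] err 0.337 rel [-7.3136e+01 -6.0900e-01 -5.0000e-03]
side case [ 498.52  -294.316    1.793] err 0.056 rel [-6.9803e+01  3.6800e-01 -1.8000e-02]
top case [ 498.415 -301.04     1.807] err 0.294 rel [-7.2639e+01 -3.3500e-01 -5.0000e-03]
side case [ 499.088 -296.792    1.79 ] err 0.093 rel [-7.2342e+01  4.0500e-01 -2.0000e-02]
```

View pics/f_wrist.png

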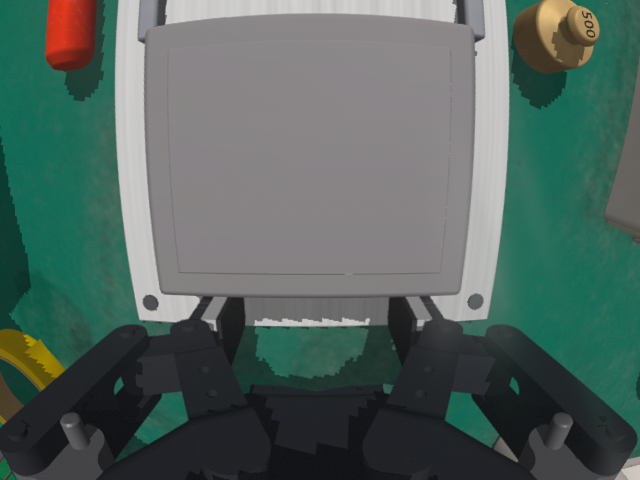

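View pics/f_side.png

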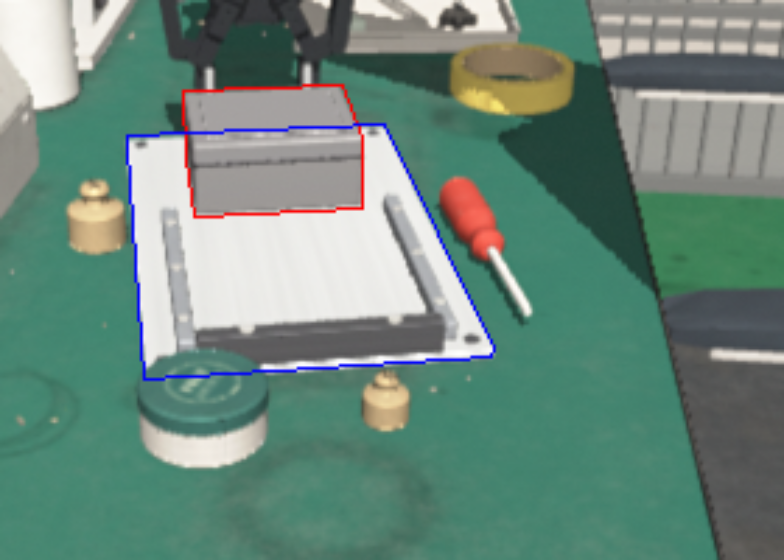

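View pics/f_top.png

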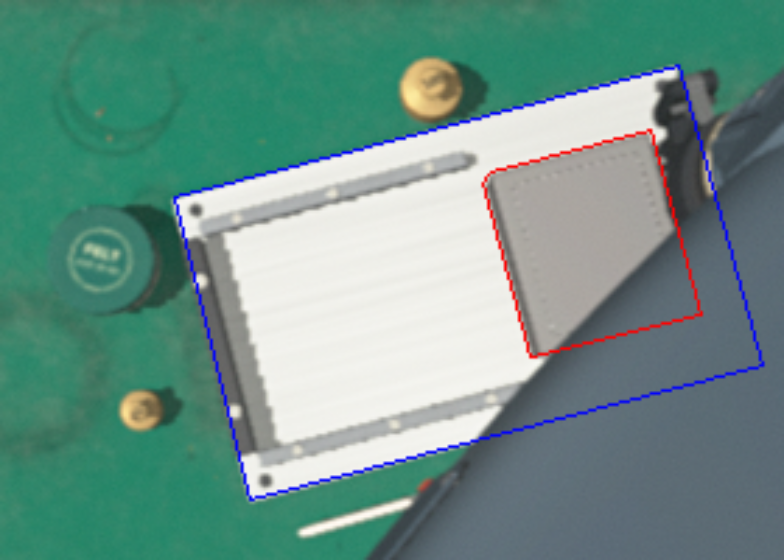

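Call:
{"name": "apply_moves", "arguments": {"motion": [{"jaw": 0.7, "x": -0.0012, "y": 0.0049, "z": 0, "twist": 0}, {"jaw": 0.7, "x": -0.0033, "y": 0.0136, "z": 0, "twist": 0}, {"jaw": 0.7, "x": -0.0055, "y": 0.0223, "z": 0, "twist": 0}, {"jaw": 0.7, "x": -0.0076, "y": 0.0311, "z": 0, "twist": 0}, {"jaw": 0.7, "x": -0.0097, "y": 0.0398, "z": 0, "twist": 0}, {"jaw": 0.7, "x": -0.0119, "y": 0.0486, "z": 0, "twist": 0}, {"jaw": 0.7, "x": -0.014, "y": 0.0573, "z": 0, "twist": 0}, {"jaw": 0.7, "x": -0.0162, "y": 0.066, "z": 0, "twist": 0}, {"jaw": 0.7, "x": -0.0183, "y": 0.0748, "z": 0, "twist": 0}, {"jaw": 0.7, "x": -0.02, "y": 0.0816, "z": 0, "twist": 0}, {"jaw": 0.7, "x": -0.0209, "y": 0.0855, "z": 0, "twist": 0}, {"jaw": 0.7, "x": -0.0209, "y": 0.0855, "z": 0, "twist": 0}]}}

```text
time: 11.45
eef_pos: [491.9, -269.3, 26.2]
eef_rot: [34.0, 89.9, -42.3]
ft_force: [0.6, -4.9, 3.4]
opening: 59.7
```

Run:
```python
from h import *
s=st(); print(rel(np.array([481.5,-228.5,1.811]),np.append(s['eef_pos'][:2],0)))
look('g',p0=[478,-212,1.82])
im=optics.get_image('wrist'); cv2.imwrite('pics/g_wrist.png',im[:,:,::-1])
```

```text
t 11.45 tcp [ 491.9 -269.3   26.2] xaxis [ 0.002 -0.002 -1.   ] jaw yaw 13.73 F [ 0.6 -4.9  3.4] op 59.7 q [-36.  11.  -9.  70.  -0.  41.]
[-42.12524582  -0.42114118  -1.811     ]
top case [ 482.21  -204.986    1.626] err 1.204 rel [24.507 -7.513 -0.186]
side case [ 477.6   -209.167    1.79 ] err 0.056 rel [17.878  0.441 -0.021]
```

View pics/g_wrist.png

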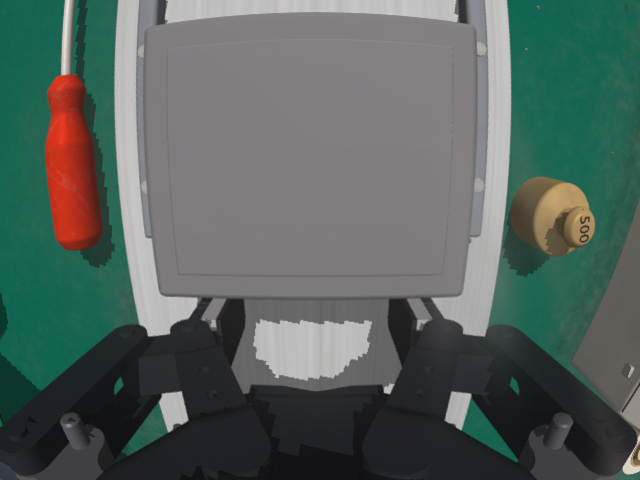

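View pics/g_side.png

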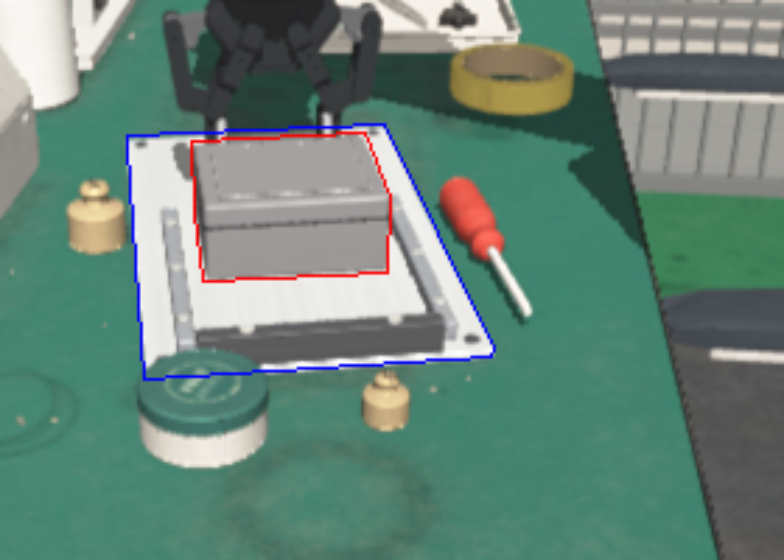

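View pics/g_top.png

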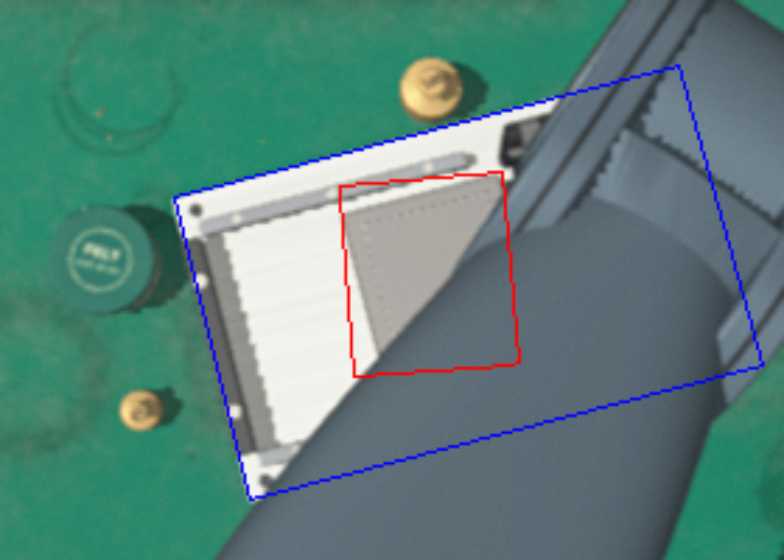

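Call:
{"name": "apply_moves", "arguments": {"motion": [{"jaw": 0.7, "x": -0.0012, "y": 0.0049, "z": 0, "twist": 0}, {"jaw": 0.7, "x": -0.0033, "y": 0.0136, "z": 0, "twist": 0}, {"jaw": 0.7, "x": -0.0055, "y": 0.0223, "z": 0, "twist": 0}, {"jaw": 0.7, "x": -0.0076, "y": 0.0311, "z": 0, "twist": 0}, {"jaw": 0.7, "x": -0.0097, "y": 0.0398, "z": 0, "twist": 0}, {"jaw": 0.7, "x": -0.0119, "y": 0.0486, "z": 0, "twist": 0}, {"jaw": 0.7, "x": -0.014, "y": 0.0573, "z": 0, "twist": 0}, {"jaw": 0.7, "x": -0.0157, "y": 0.0641, "z": 0, "twist": 0}, {"jaw": 0.7, "x": -0.0167, "y": 0.068, "z": 0, "twist": 0}, {"jaw": 0.7, "x": -0.0171, "y": 0.07, "z": 0, "twist": 0}, {"jaw": 0.7, "x": -0.0171, "y": 0.07, "z": 0, "twist": 0}]}}

```text
time: 13.08
eef_pos: [473.9, -198.6, 25.2]
eef_rot: [-105.7, 90.0, 178.1]
ft_force: [1.0, -5.1, 3.4]
opening: 59.7
```

Run:
```python
from h import *
s=st(); print(rel(np.array([481.5,-228.5,1.811]),np.append(s['eef_pos'][:2],0)))
look('i',p0=[460,-142,1.81],cams=['side'])
im=optics.get_image('wrist'); cv2.imwrite('pics/i_wrist.png',im[:,:,::-1])
```

```text
t 13.07 tcp [ 473.9 -198.6   25.2] xaxis [-0.  0. -1.] jaw yaw 13.75 F [ 1.  -5.1  3.4] op 59.7 q [-30.   4. -16.  69.  -0.  46.]
[30.86329198  0.21853899 -1.811     ]
side case [ 461.848 -156.033    1.793] err 0.173 rel [ 7.3234e+01  3.1060e+00 -1.7000e-02]
```

View pics/i_wrist.png

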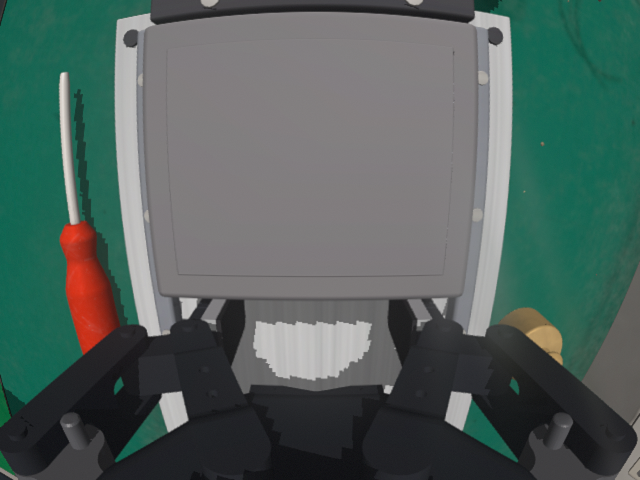

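View pics/i_side.png

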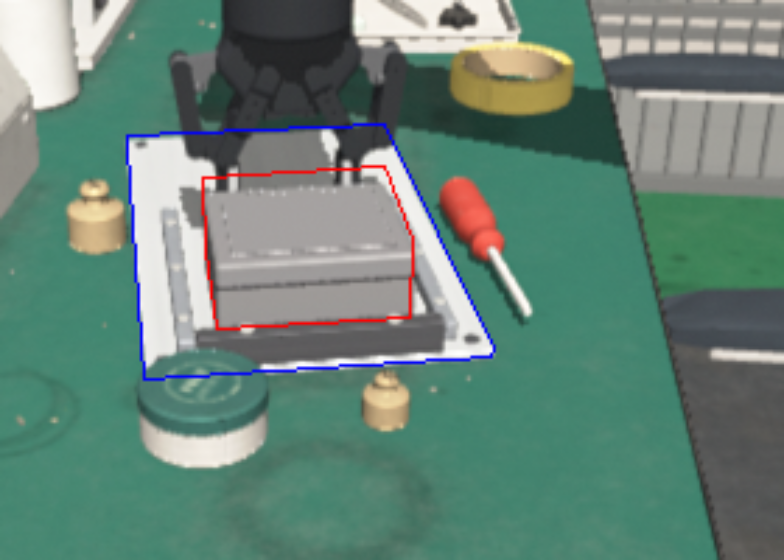

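Call:
{"name": "apply_moves", "arguments": {"motion": [{"jaw": 0.7, "x": -0.0005, "y": 0.0019, "z": 0, "twist": 0}, {"jaw": 0.7, "x": -0.001, "y": 0.0039, "z": 0, "twist": 0}, {"jaw": 0.7, "x": -0.0014, "y": 0.0058, "z": 0, "twist": 0}, {"jaw": 0.7, "x": -0.0017, "y": 0.0068, "z": 0, "twist": 0}, {"jaw": 0.7, "x": -0.0017, "y": 0.0068, "z": 0, "twist": 0}]}}

```text
time: 13.85
eef_pos: [472.1, -191.3, 25.1]
eef_rot: [-165.3, 89.9, 118.5]
ft_force: [0.8, -3.3, 2.7]
opening: 59.7
```

Call:
{"name": "apply_moves", "arguments": {"motion": [{"jaw": 0.7, "x": -0.0002, "y": 0.001, "z": 0, "twist": 0}, {"jaw": 0.7, "x": -0.0002, "y": 0.001, "z": 0, "twist": 0}]}}

```text
time: 14.1
eef_pos: [472.0, -190.5, 25.1]
eef_rot: [-153.7, 90.0, 130.1]
ft_force: [0.5, -3.9, 2.4]
opening: 59.6
```

Call:
{"name": "apply_moves", "arguments": {"motion": [{"jaw": 0.7, "x": -0.0002, "y": 0.001, "z": 0, "twist": 0}, {"jaw": 0.7, "x": -0.0002, "y": 0.001, "z": 0, "twist": 0}]}}

```text
time: 14.35
eef_pos: [471.8, -189.5, 25.1]
eef_rot: [-154.7, 90.0, 129.1]
ft_force: [0.6, -3.7, 1.9]
opening: 59.7
```

Run:
```python
from h import *
s=st(); print(rel(np.array([481.5,-228.5,1.811]),np.append(s['eef_pos'][:2],0)))
im=optics.get_image('wrist'); cv2.imwrite('pics/j_wrist.png',im[:,:,::-1])
im=optics.get_image('side'); cv2.imwrite('pics/j_side.png',cv2.resize(im[190:300,260:400,::-1],None,fx=5,fy=5))
```

```text
t 14.35 tcp [ 471.8 -189.5   25.1] xaxis [-0.  0. -1.] jaw yaw 13.75 F [ 0.6 -3.7  1.9] op 59.7 q [-29.   4. -17.  69.   0.  47.]
[40.1703517   0.13728702 -1.811     ]
```

View pics/j_wrist.png

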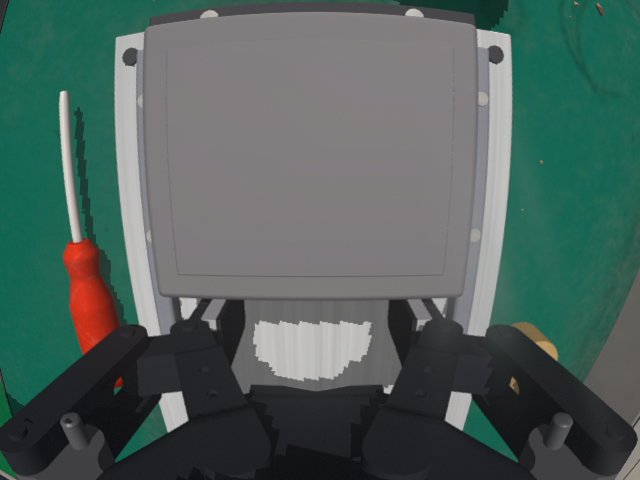

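View pics/j_side.png

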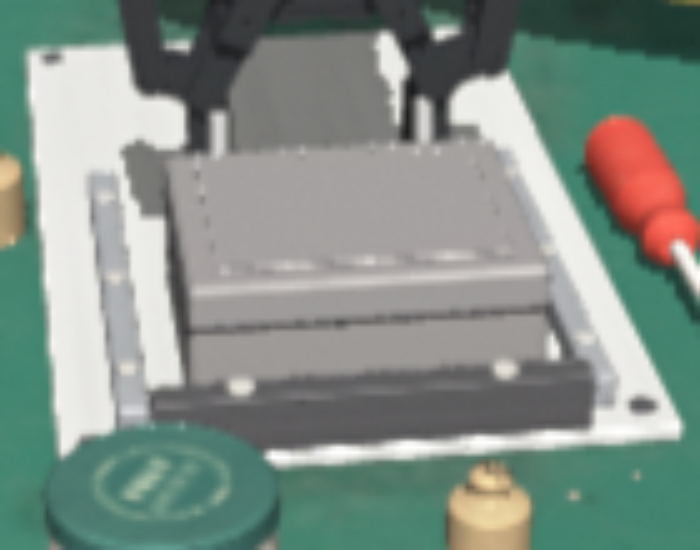

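Call:
{"name": "apply_moves", "arguments": {"motion": [{"jaw": 0.7, "x": -0.0002, "y": 0.001, "z": 0, "twist": 0}, {"jaw": 0.7, "x": -0.0002, "y": 0.001, "z": 0, "twist": 0}]}}

```text
time: 14.7
eef_pos: [471.6, -188.5, 25.2]
eef_rot: [-154.8, 90.0, 128.9]
ft_force: [0.1, -3.2, 0.6]
opening: 59.8
```

Call:
{"name": "apply_moves", "arguments": {"motion": [{"jaw": 0.7, "x": -0.0002, "y": 0.001, "z": 0, "twist": 0}, {"jaw": 0.7, "x": -0.0002, "y": 0.001, "z": 0, "twist": 0}]}}

```text
time: 14.95
eef_pos: [471.4, -187.5, 25.1]
eef_rot: [-157.3, 90.0, 126.4]
ft_force: [1.3, -3.3, 0.3]
opening: 59.9
```

Call:
{"name": "apply_moves", "arguments": {"motion": [{"jaw": 0.7, "x": -0.0002, "y": 0.001, "z": 0, "twist": 0}, {"jaw": 0.7, "x": -0.0002, "y": 0.001, "z": 0, "twist": 0}]}}

```text
time: 15.2
eef_pos: [471.5, -187.2, 25.2]
eef_rot: [-10.3, 89.9, -86.5]
ft_force: [0.9, -4.3, -0.6]
opening: 59.9
```

Call:
{"name": "apply_moves", "arguments": {"motion": [{"jaw": 0.7, "x": -0.0002, "y": 0.001, "z": 0, "twist": 0}, {"jaw": 0.7, "x": -0.0002, "y": 0.001, "z": 0, "twist": 0}]}}

```text
time: 15.45
eef_pos: [471.6, -187.1, 25.5]
eef_rot: [-1.2, 89.8, -77.4]
ft_force: [1.6, -6.5, -0.6]
opening: 59.3
```

Run:
```python
from h import *
s=st(); print(rel(np.array([481.5,-228.5,1.811]),np.append(s['eef_pos'][:2],0)))
im=optics.get_image('wrist'); cv2.imwrite('pics/k_wrist.png',im[:,:,::-1])
st()
```

```text
t 15.45 tcp [ 471.6 -187.1   25.5] xaxis [ 0.001 -0.003 -1.   ] jaw yaw 13.76 F [ 1.6 -6.5 -0.6] op 59.3 q [-29.   3. -17.  69.  -0.  47.]
[42.54998675 -0.22969858 -1.811     ]
t 15.5 tcp [ 471.6 -187.1   25.5] xaxis [ 0.001 -0.003 -1.   ] jaw yaw 13.76 F [ 2.  -7.3  0.2] op 59.9 q [-29.   3. -17.  69.  -0.  47.]
```

View pics/k_wrist.png

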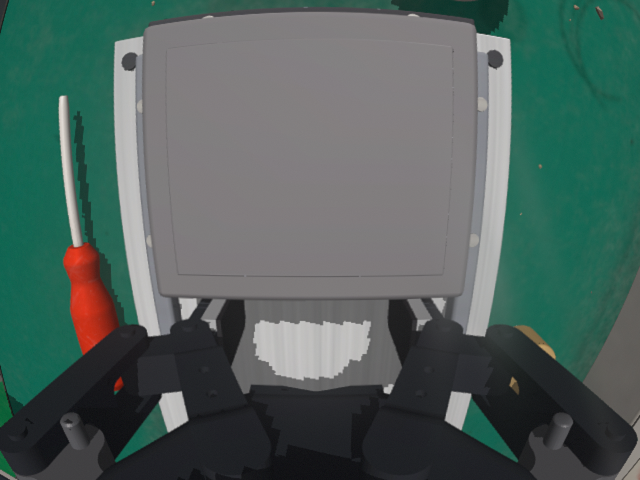

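Call:
{"name": "apply_moves", "arguments": {"motion": [{"jaw": 0.7, "x": 0.0005, "y": -0.002, "z": 0, "twist": 0}, {"jaw": 0.7, "x": 0.0017, "y": -0.007, "z": 0, "twist": 0}, {"jaw": 0.7, "x": 0.005, "y": -0.02, "z": 0, "twist": 0}, {"jaw": 0.7, "x": 0.01, "y": -0.04, "z": 0, "twist": 0}, {"jaw": 0.7, "x": 0.01, "y": -0.04, "z": 0.04, "twist": 0}, {"jaw": 0.7, "x": 0.01, "y": -0.04, "z": 0.09, "twist": 0}, {"jaw": 0.7, "x": 0.01, "y": -0.04, "z": 0.14, "twist": 0}, {"jaw": 0.7, "x": 0, "y": -0.09, "z": 0.17, "twist": 0}, {"jaw": 0.7, "x": -0.05, "y": -0.14, "z": 0.17, "twist": 0}, {"jaw": 0.7, "x": -0.1, "y": -0.18, "z": 0.17, "twist": 0}, {"jaw": 0.7, "x": -0.15, "y": -0.22, "z": 0.17, "twist": 0}, {"jaw": 0.7, "x": -0.15, "y": -0.22, "z": 0.17, "twist": 0}]}}

```text
time: 17.0
eef_pos: [318.0, -409.0, 195.3]
eef_rot: [-57.8, 90.0, -134.4]
ft_force: [0.1, 0.1, 0.0]
opening: 59.7
```

Run:
```python
from h import *
st()
look('l',p0=[456,-130,1.81])
for c in ['top','side']:
    k=optics.get_calibration(c); T=np.linalg.inv(k['world_to_cam'])
    for n in ['weight_1','screwdriver_1','felt_tin']:
        for d in landmark_of(c,n)[:2]:
            print(c,n,round(d['confidence'],2),(T@np.append(d['centre'],1))[:3].round(1))
im=optics.get_image('side'); cv2.imwrite('pics/l2_side.png',cv2.resize(im[190:300,260:400,::-1],None,fx=5,fy=5))
```

```text
t 17.0 tcp [ 318.  -409.   195.3] xaxis [-0.001 -0.001 -1.   ] jaw yaw 13.38 F [0.1 0.1 0. ] op 59.7 q [-60.   1.   0.  89.  -0.  17.]
top case [ 456.013 -133.238    1.816] err 0.028 rel [1.00433e+02 8.12000e-01 4.00000e-03]
side case [ 462.445 -157.086    1.809] err 0.246 rel [ 7.207e+01  2.777e+00 -1.000e-03]
top weight_1 0.58 [ 592.9 -211.5   -1.4]
top weight_1 0.54 [405.9 -31.5   3.4]
top screwdriver_1 0.73 [ 349.7 -205.3   -0.6]
top felt_tin 0.63 [498.  -10.6  -1.2]
side weight_1 0.73 [410.6 -30.1  -2.3]
side weight_1 0.36 [ 452.2 -132.9    5. ]
side screwdriver_1 0.92 [ 353.9 -202.5   -6.1]
side felt_tin 0.67 [495.4 -11.1  -1.7]
```

View pics/l_top.png

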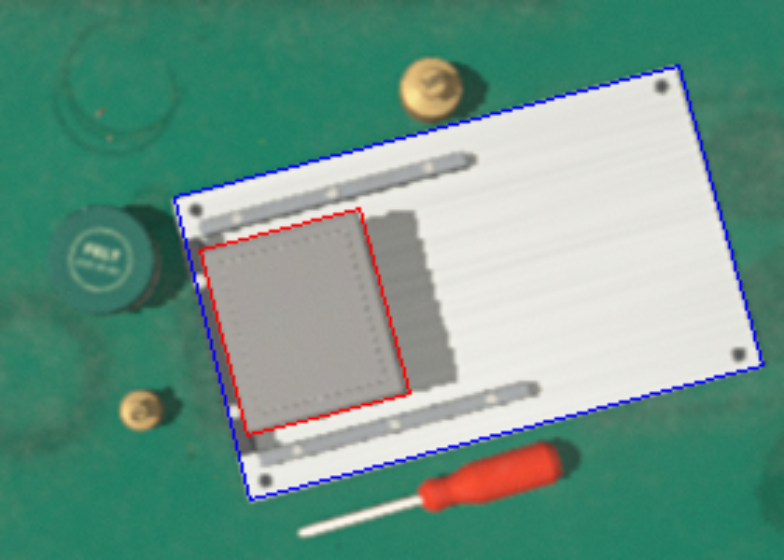

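View pics/l2_side.png

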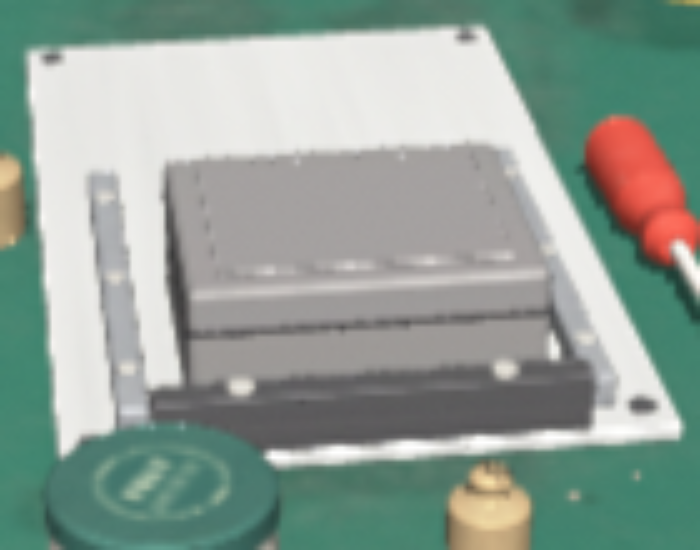

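Seen from above, the case is at x = 100.4, y = 0.8, 0.004 rad in the lane's frame, and the arm is clear. I'm handing it in.

```bash
python3 -c "
from cell import bot
print(bot.close_job())"
```

```text
the job is handed in; nothing more can be done
None
```

The case is home against the stop bar, and I handed the job in at about 17 s. I centred it with a two-finger side push on the open end, then pushed it down the lane with open, squared fingers. I stopped when the tool stalled and the force rose to about 7 N, then backed off and lifted clear.

**Final pose:** the top camera puts the case at x = 100.4 mm, y = +0.8 mm and 0.004 rad in the lane's frame, where home is x = 100.5 mm. The force reading at the arm's clear position was about 0 N.

**Rails:** none of the pictures shows the case or the fingers touching a rail, and both rails still showed a gap in the last top view.

**Bystanders:** the large weight, the screwdriver and the tin were re-found within about 4 mm of their starting positions, which is the networks' own error. I did not query the small weight under its own name. A detection at its place moved by only about 5 mm, and it looks unmoved in the pictures.

**Check that disagreed:** the last side-camera fit gave x = 72 mm. I set it aside because the stop bar hides the case's foot in that view and the fit was poor (25 % mismatch, against 3 % from the top). The side picture itself shows the case up against the bar.

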